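# Load the carrier block and lock the hold-down handle

### The job

Put the blue carrier block with the gold signet fully home in the pocket of the hold-down fixture. Then swing the red-knobbed handle clockwise, letting it ride up and over its cam, until it drops into the low notch and keeps the block down; use a gentle hand, do not ram the handle on against the notch once it has dropped, do not force the block down hard, then let go. Leave the other things on the bench where they are.

Things in the scene. Friction and masses are not known exactly. Their poses are not given: they have to be found in the camera images.
- fixture: aluminium plate 120 (x) x 220 (y) x 20 mm, fixed to the bench; origin at the centre of its underside, z up. It carries the pocket, and the handle's post at its own (0, +45 mm), the pocket's centre at (0, -45 mm), with a cam ring round it, clamped to the plate at a different angle each time.
- pocket (a point): centre of the mouth of the pocket, level with the plate's top (20 mm over the bench). The pocket is a straight rectangular recess 10 mm deep, 33 mm along the fixture's x and 63 mm along its y, with a 2 mm chamfer round its mouth.
- carrier_center (a point): centre (half-way up) of the loose blue carrier block: 30 mm (own x) x 60 mm (own y) x 38 mm tall, 0.13 to 0.27 kg, z up, with a gold signet 16 mm wide, 6 mm high in the middle of its top. Either way round fits the pocket; seated, its centre is 29 mm over the bench and 28 mm of it stands above the plate.
- pivot (a point): on the post's axis, level with the plate's top (20 mm over the bench); post and nut rise 62 mm above it. The dark cam ring (radius 55 mm) has, clockwise: a park flat; a 23 degree ramp; a short top flat 8 mm above the park flat; a notch with upright walls, its brass floor 4 mm below the park flat; a stop too high to ride over.
- clamp (a joint): angle (rad) of the swing handle about the upright post, growing clockwise seen from above. At 0 the knob's arm points along the fixture's -x, at 1.57 along its +y. Starts at -0.22 to -0.15. It drops into the notch somewhere between 0.48 and 1.22 (and begins to climb 0.6 before that), not measured: it must be felt or seen. Once dropped it has 0.05 to 0.1 rad of play before the stop. Hinge friction is small.
- toe (a point): underside of the handle's flat T-shaped toe, 68 mm from the post's axis (it ends at 74 mm; arm 20 mm wide, crossbar 50 mm wide, all 10 mm thick). It points along the fixture's -y, over the end of the pocket, when the handle is at 0.88 rad; 54 mm over the bench at the start, 50 mm in the notch, 2 mm above a seated block.
- knob (a point): centre (half-way up) of the upright red knob, 20 mm across, 40 mm tall, on the handle's arm (18 mm wide, 10 mm thick), 115 mm from the post's axis. Over the bench: 84 mm at the start, 92 on top of the cam, 80 in the notch. Pressed down with 10 to 12 N by spring and weight, it rises as it is pushed round: 3 to 6 N at the knob on the ramp (more if the fingers do not go up with it: rubbing holds it down), about 1 N on the flats.
- spare: bare black block without a signet, same size as the blue one, loose; to be left alone; origin at the centre of its underside
- jar: glass jar with blue cap, 52 mm across, 60 mm tall, loose, to be left alone; origin in the middle of its underside
- spool: copper wire spool standing on its flange, 56 mm across, 32 mm tall, loose, to be left alone; origin in the middle of its underside
- hammer: wooden-handled hammer, 220 mm long, loose, to be left alone; origin in the middle of its underside
- graver: graver with a short wooden handle, 120 mm long, loose, to be left alone; origin in the middle of its underside
- tweezers: steel tweezers lying flat, 140 mm long, loose, to be left alone; origin in the middle of its underside
- dapping: 50 mm steel dapping cube with round dimples, loose, to be left alone; origin in the middle of its underside
Mind the look-alikes: they are no part of the job. Leave any green look-alike of the part that bears carrier_center alone.

How it is judged:
By the outcome, as a careful person would: the job done as asked, in the order asked, and still so for the second after the job is handed in, with the robot touching nothing.
It also fails if it takes over 67 s, if anything falls off the work surface, if the arm or the gripper's body presses on something with over 40 N, if the wrist force passes 120 N, or if a joint passes its speed limit or range.

### The arm

A 6-joint arm with a two-finger parallel gripper is mounted at the origin on the work surface. World frame = base frame: x ahead of the robot, y to its left, z up, the work surface at z = 0. Lengths are in m, angles in rad, forces in N, time in s.
With the tool pointing down it reaches from about 0.275 to 0.825 m from the base axis. Payload 4.9 kg.
Tool frame: the origin (TCP) lies midway between the tips of the shut fingers; the grasp point (between the pads) lies 19 mm behind it (bot.grip_depth is the distance from the TCP to the grasp point, in m); y points along the fingers, x is the direction in which the jaws open and shut, and the axes are right-handed (so a half turn about y gives the same grasp; the last joint's range is limited). The gripper opens to 85 mm and grips with 20 to 120 N. Pads are 22 mm wide; open, the fingers measure 114 mm over their backs; the gripper's body (76 mm by 85 mm) begins 54 mm behind the grasp point. The pads swing forward as they close: fully open they stand 13 mm farther back than shut.
Start: joints at [-1.331, 0.326, -0.193, 1.052, 0, 1.437], TCP at [0.201, -0.512, 0.203] pointing down, gripper open.
Joint ranges: [-2.65, 2.65], [-0.97, 1.79], [-1.3, 1.35], [-1.93, 2.1], [-1.47, 1.37], [-3.14, 3.14]. Speed limits (rad/s): [2.57, 2.57, 3.14, 3.14, 3.14, 3.14].

### API

Orientations are given as a unit quaternion [w, x, y, z].
In Python, from cell import bot gives the robot as it stands. Calls block until the motion is done:
- bot.move_pose(position, orientation): joint-space move of the TCP to a pose.
- bot.move_linear(position, speed=0.15, rotation=None, until_force=None): straight line of the TCP; rotation=None keeps the orientation; speed is the mean speed in m/s. With until_force (N) it stops when the force on the tool has changed by that much, and returns True; else False.
- bot.goto_joints(angles): joint-space move.
- bot.set_gripper(opening, grasp_force=None): opening from 0.0 (shut) to 1.0 (fully open); grasp_force is the grip in N (None keeps the last); returns when the fingers have stopped.
- bot.wait(seconds).
- bot.solve_ik(position, orientation): joint angles nearest the present ones, or None.
- bot.camera(name): name is "scene" or "side" or "wrist"; returns the picture (480x640x3 uint8, red, green, blue); there is no depth.
- bot.calibration(name): a dict with "mtx" (3x3 intrinsics, pixels), "extrinsics" (4x4, takes a point from world to camera coordinates); the wrist camera has in their place "hand_eye" (4x4, takes a point from camera to tool coordinates, whose origin is the TCP and whose axes are the tool frame's). Camera axes: x right, y down, z forward; pixel columns grow to the right and rows downward; lengths in m; the calibration is good to about 2 mm. The wrist camera is an equidistant fisheye: a pixel r from the principal point sees the ray r / f radians off the axis. A picture is of the moment at which its call begins: read the wrist's pose just before it. calibration takes no time and is no camera call.
A pose or a line that the arm cannot do raises bot.PlanningError and nothing moves.
- bot.close_job(): hands the job in, once; it reports no verdict.
Trained networks look in the newest picture that a camera, given by its name, has taken for a name from the list of things; names that differ only in an ending like _2 or _b are one class to them, and where a whole thing is asked for, a point or a joint stands for the part that bears it (a point fixed in the world has none). Each returns a list of dicts, best first, with "confidence" (0 to 1); they miss things now and then, are a little off and sometimes report something else, mostly with a low value. They report only what shows in the picture. A call takes as long as a camera call. They do not tell look-alikes from the thing itself.
- bot.search_frame(camera, thing): "bbox" ([left, top, width, height] in pixels, round what is visible of it).
Readings, each from a call of its own:
- bot.read_clock(): time.
- bot.read_joint_positions(): joint angles.
- bot.read_joint_vel(): joint speeds.
- bot.read_joint_efforts(): joint torques, N m.
- bot.read_position(): TCP position.
- bot.read_tool_rot(): TCP orientation.
- bot.read_ft_force(): force on the tool from outside, world axes, zero at the start.
- bot.read_moment(): the same for the moment, N m.
- bot.read_gripper_width(): opening from 0.0 (shut) to 1.0 (fully open).
Only numpy, scipy, OpenCV 4.12 (cv2) and the standard library are available. Lean on these libraries where they do the work, as an engineer would, in place of code of your own. Each camera call takes 0.05 s, during which the arm holds its last target. There are 200 camera calls.

## Working session

There is one attempt and no reset: what is moved stays moved. The work goes in short steps, each a Python script; the robot and the scene stay as the last script left them, time stands still between calls to the robot, and variables do not carry over. Pictures are saved under pics/ and viewed, about 8 in all and at most 12, crops included, and the job is handed in when it is done.

```bash
mkdir -p pics; ls; cat > h.py <<'E'
import numpy as np,cv2
from cell import bot
from scipy.spatial.transform import Rotation as R
def save(n,im): cv2.imwrite('pics/'+n,cv2.cvtColor(im,cv2.COLOR_RGB2BGR))
def ray(c,px):
    k=bot.calibration(c);M=np.array(k['mtx']);E=np.array(k['extrinsics'])
    d=np.linalg.inv(M)@[px[0],px[1],1];Rm=E[:3,:3]
    return -Rm.T@E[:3,3],Rm.T@d
def atz(c,px,z):
    o,d=ray(c,px);return o+d*(z-o[2])/d[2]
def proj(c,p):
    k=bot.calibration(c);E=np.array(k['extrinsics']);q=E[:3,:3]@p+E[:3,3];u=np.array(k['mtx'])@q;return u[:2]/u[2]
def tri(p1,p2):
    (o1,d1),(o2,d2)=ray('scene',p1),ray('side',p2);d1/=np.linalg.norm(d1);d2/=np.linalg.norm(d2)
    A=np.stack([d1,-d2],1);s=np.linalg.lstsq(A,o2-o1,rcond=None)[0];a,b=o1+s[0]*d1,o2+s[1]*d2
    return (a+b)/2,np.linalg.norm(a-b)
def wray(px,pos,quat):
    k=bot.calibration('wrist');M=np.array(k['mtx']);H=np.array(k['hand_eye'])
    v=np.array([(px[0]-M[0,2])/M[0,0],(px[1]-M[1,2])/M[1,1]]);t=np.hypot(*v)
    d=np.array([*(v/max(t,1e-9)*np.sin(t)),np.cos(t)]);q=R.from_quat(np.roll(quat,-1)).as_matrix()
    return np.array(pos)+q@H[:3,3],q@H[:3,:3]@d
def watz(px,pos,quat,z):
    o,d=wray(px,pos,quat);return o+d*(z-o[2])/d[2]
E
python3 - <<'E'
from h import *
print(bot.read_clock(),bot.read_tool_rot(),bot.read_gripper_width())
for c in('scene','side'):
    im=bot.camera(c);save(c+'0.png',im);k=bot.calibration(c);print(c,np.round(ray(c,(320,240)),3).tolist(),k['mtx'][0])
    for t in('fixture','carrier_center','knob','toe','spare','pivot','jar'):
        print(t,[(np.round(r['bbox']).tolist(),round(r['confidence'],2)) for r in bot.search_frame(c,t)[:3]])
print(bot.calibration('wrist'))
E
```

```text
pics
0.0 [ 0.5846074  -0.58377125  0.39886589 -0.39793381] 1.0012208360043753
scene [[1.018, -0.705, 0.866], [-0.385, 0.611, -0.691]] [517.56240839   0.         312.88757559]
fixture [([277.0, 213.0, 103.0, 78.0], 0.97)]
carrier_center [([253.0, 284.0, 26.0, 29.0], 0.97), ([191.0, 287.0, 31.0, 32.0], 0.65), ([153.0, 276.0, 31.0, 31.0], 0.64)]
knob [([300.0, 186.0, 62.0, 61.0], 0.69)]
toe [([299.0, 184.0, 62.0, 65.0], 0.72)]
spare [([219.0, 337.0, 39.0, 35.0], 0.85)]
pivot [([297.0, 186.0, 67.0, 61.0], 0.69)]
jar [([348.0, 147.0, 22.0, 29.0], 0.86)]
side [[0.388, 0.757, 0.732], [0.209, -0.729, -0.652]] [480.09346618   0.         325.04695431]
fixture [([280.0, 234.0, 101.0, 84.0], 0.72), ([270.0, 180.0, 30.0, 25.0], 0.64)]
carrier_center [([346.0, 200.0, 29.0, 25.0], 0.96), ([432.0, 186.0, 15.0, 32.0], 0.76), ([392.0, 191.0, 22.0, 26.0], 0.68)]
knob [([291.0, 244.0, 91.0, 43.0], 0.7), ([327.0, 390.0, 34.0, 48.0], 0.51)]
toe [([292.0, 242.0, 93.0, 46.0], 0.8)]
spare [([345.0, 165.0, 20.0, 27.0], 0.63)]
pivot [([292.0, 247.0, 91.0, 42.0], 0.9)]
jar [([328.0, 393.0, 33.0, 49.0], 0.71)]
{'mtx': array([[371.64829954,   0.        , 317.18188188],
       [  0.        , 371.64829954, 242.53894712],
       [  0.        ,   0.        ,   1.        ]]), 'hand_eye': array([[ 9.99999662e-01,  7.40435042e-04, -3.56713810e-04,
        -3.72001138e-04],
       [ 5.39989117e-04, -2.64708897e-01,  9.64328216e-01,
        -1.71779952e-01],
       [ 6.19597084e-04, -9.64328083e-01, -2.64709208e-01,
         6.63987455e-02],
       [ 0.00000000e+00,  0.00000000e+00,  0.00000000e+00,
         1.00000000e+00]])}
```

```bash
python3 - <<'E'
import cv2
a=cv2.imread('pics/scene0.png')[130:390,135:395];cv2.imwrite('pics/sc.png',cv2.resize(a,(780,600) if 0 else (600,600),interpolation=cv2.INTER_CUBIC))
b=cv2.imread('pics/side0.png')[150:450,240:460];cv2.imwrite('pics/sd.png',cv2.resize(b,(440,600),interpolation=cv2.INTER_CUBIC))
E
```

```text
(no output)
```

View pics/sc.png

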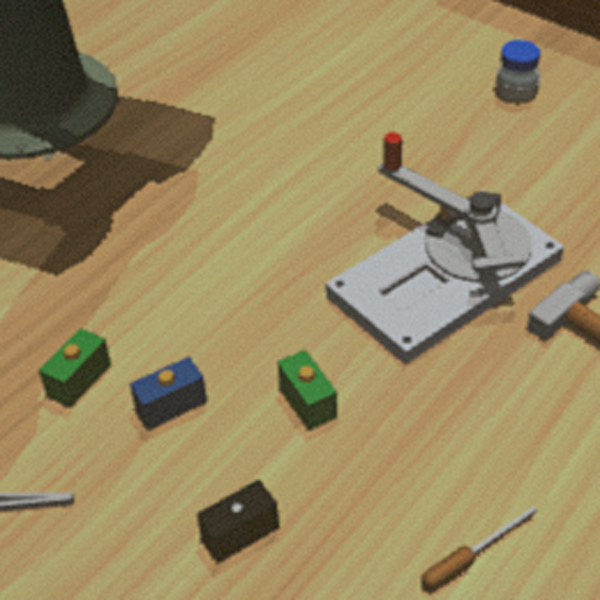

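View pics/sd.png

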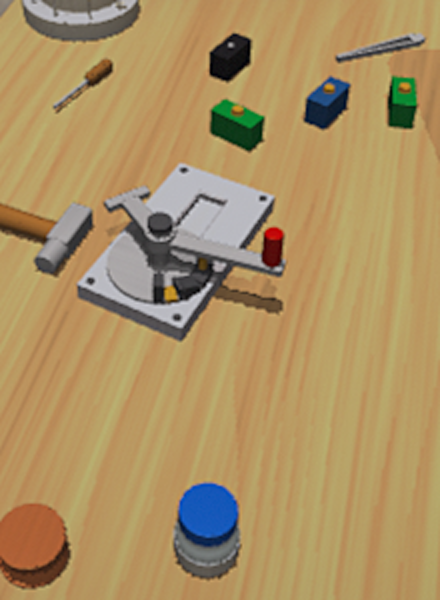

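```bash
python3 - <<'E'
from h import *
S=lambda x,y:(135+x/600*260,130+y/600*260)
D=lambda x,y:(240+x/2,150+y/2)
for n,l in(('sc',[(328,285),(405,352),(562,243)]),):
    for p in l: print(n,atz('scene',S(*p),.02).round(4))
for p in[(183,165),(275,197),(182,330),(79,288)]: print('sd',atz('side',D(*p),.02).round(4))
print('signet',tri(S(166,377),D(328,88)))
print('knobtop',tri(S(393,138),D(273,233)))
print('post',tri(S(484,198),D(159,220)))
print('green1',tri(S(306,373),D(238,110)),'green2',tri(S(71,352),D(405,87)))
print('black',tri(S(237,508),D(231,45)))
# blue top corners z=.038
for p in[(133,392),(192,360),(206,382),(143,408)]: print('b sc',atz('scene',S(*p),.038).round(4))
for p in[(307,96),(326,79),(349,87),(332,106)]: print('b sd',atz('side',D(*p),.038).round(4))
print('jar',tri(S(520,50),D(207,510)))
print('hammerhead',tri(S(565,305),D(65,230)))
E
```

```text
sc [ 0.4914 -0.0514  0.02  ]
sc [ 0.6043 -0.0799  0.02  ]
sc [0.6513 0.1387 0.02  ]
sd [ 0.5977 -0.0723  0.02  ]
sd [ 0.4847 -0.0463  0.02  ]
sd [0.5351 0.1675 0.02  ]
sd [0.6487 0.1427 0.02  ]
signet (array([ 0.4562242 , -0.24382947,  0.03973062]), np.float64(0.00018517573522696545))
knobtop (array([0.46627588, 0.09527195, 0.10008368]), np.float64(0.0003507629096521873))
post (array([0.58133813, 0.0888031 , 0.08171799]), np.float64(0.0017456272214397548))
green1 (array([ 0.55492556, -0.16744474,  0.03982187]), np.float64(0.00104499035503689)) green2 (array([ 0.36441891, -0.27185553,  0.03958552]), np.float64(0.0013260559489750392))
black (array([ 0.59605645, -0.31203471,  0.03596494]), np.float64(0.0013489368620092064))
b sc [ 0.4431 -0.2727  0.038 ]
b sc [ 0.4603 -0.2142  0.038 ]
b sc [ 0.488  -0.2265  0.038 ]
b sc [ 0.4629 -0.2808  0.038 ]
b sd [ 0.479 -0.222  0.038]
b sd [ 0.4618 -0.2652  0.038 ]
b sd [ 0.4314 -0.2556  0.038 ]
b sd [ 0.4463 -0.2097  0.038 ]
jar (array([0.4622858 , 0.3665151 , 0.05784941]), np.float64(0.0009941707085097753))
hammerhead (array([0.69448933, 0.06467069, 0.01652875]), np.float64(0.0035671948081166))
```

```bash
cat >> h.py <<'E'
def quat(yaw):
    c,s=np.cos(yaw),np.sin(yaw)
    q=R.from_matrix(np.array([[c,0,-s],[s,0,c],[0,-1,0]])).as_quat();return np.roll(q,1)
def look(n):
    p,q=bot.read_position(),bot.read_tool_rot();im=bot.camera('wrist');save(n+'.png',im);np.savez(n+'.npz',p=p,q=q);return im
E
python3 - <<'E'
from h import *
for p in([.456,-.244,.2],[.558,.002,.2]):
    for y in(-20,160): print(y,bot.solve_ik(p,quat(np.radians(y))))
bot.move_pose([.558,.002,.22],quat(np.radians(-13)));a=look('w1')
bot.move_pose([.456,-.244,.18],quat(np.radians(-20)));b=look('w2')
print(bot.read_clock())
save('w12.png',cv2.resize(np.hstack([a,b])[:,:],(800,300),interpolation=cv2.INTER_AREA))
E
```

```text
-20 [-0.63411805  0.26798546 -0.28265397  1.0201569   0.          1.28574413]
160 [-0.63411805  0.26798546 -0.28265397  1.0201569   0.         -1.85584853]
-20 [-0.12870005  0.34311144 -0.17680844  1.05087644  0.          1.79116212]
160 [-0.12870005  0.34311144 -0.17680844  1.05087644  0.         -1.35043053]
4.1833
```

View pics/w1.png

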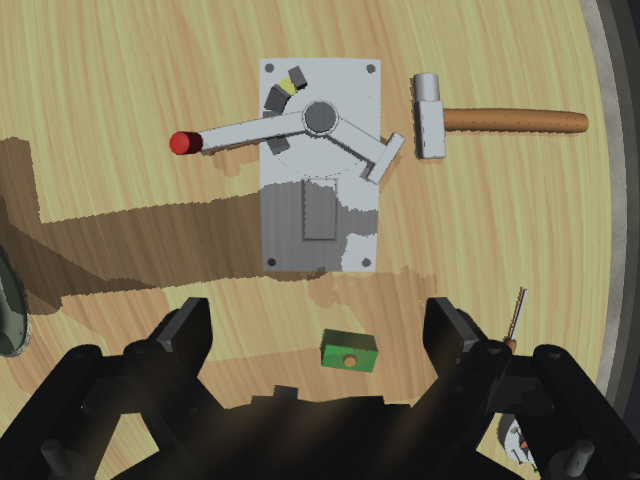

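View pics/w2.png

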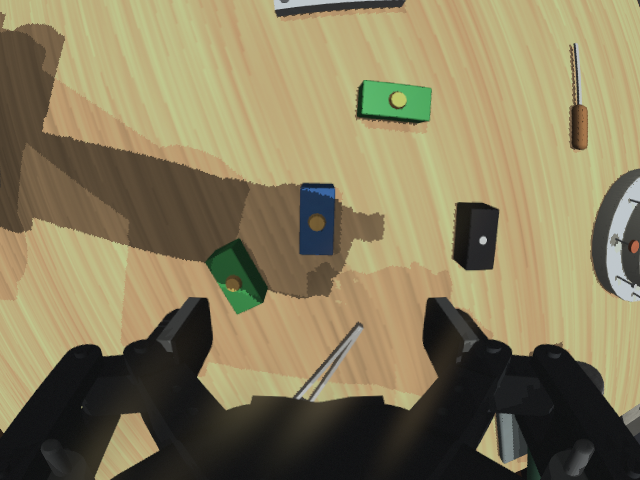

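```bash
python3 - <<'E'
from h import *
d=np.load('w1.npz');W=lambda p,z:watz(p,d['p'],d['q'],z)[:2]
H=[W(p,.02) for p in[(269.5,68),(371,69),(271,262.5),(366.5,262.5)]]
print('holes',np.round(H,4).tolist(),'c',np.mean(H,0))
for a,b in((2,0),(3,1)): v=H[b]-H[a];print('yaw',np.degrees(np.arctan2(-v[0],v[1])),np.linalg.norm(v))
for a,b in((0,1),(2,3)): v=H[b]-H[a];print('yaw',np.degrees(np.arctan2(v[1],v[0])),np.linalg.norm(v))
P=[W(p,.02) for p in[(303,179),(337,179),(303,240.5),(337,240.5)]];print('pocket',np.round(P,4).tolist(),np.mean(P,0))
print('post',W((320,118),.082),'knob',W((182,142),.104))
d2=np.load('w2.npz')
print('signet',watz((316,222.5),d2['p'],d2['q'],.044))
im=cv2.imread('pics/w2.png')[170:265,285:350].astype(int)
m=((im[...,0]-im[...,2]>25)).astype(np.uint8);ys,xs=np.nonzero(m)
print(len(xs),xs.min()+285,xs.max()+285,ys.min()+170,ys.max()+170)
r=cv2.minAreaRect(np.float32([watz((x+285,y+170),d2['p'],d2['q'],.038)[:2]*1000 for x,y in zip(xs,ys)]));print(r)
cv2.imwrite('pics/c.png',cv2.resize(np.hstack([cv2.imread('pics/w2.png')[170:265,285:350],cv2.imread('pics/w1.png')[170:265,285:350]]),None,fx=6,fy=6,interpolation=cv2.INTER_NEAREST))
E
```

```text
holes [[0.5438, 0.1522], [0.6415, 0.1287], [0.4967, -0.0432], [0.5953, -0.0661]] c [0.56930505 0.04289702]
yaw -13.54783890700759 0.20098165957384764
yaw -13.345006019003398 0.2001581233355469
yaw -13.507334289657637 0.10048052700864615
yaw -13.04061425231153 0.1011930458132305
pocket [[0.5504, 0.0345], [0.5835, 0.0269], [0.5355, -0.0274], [0.5698, -0.0354]] [ 5.59795937e-01 -3.63387885e-04]
post [0.57935271 0.08625287] knob [0.46812598 0.09505987]
signet [ 0.45494809 -0.24288086  0.044     ]
2084 300 334 184 254
((455.9773254394531, -241.9108428955078), (62.05051803588867, 29.012237548828125), 69.46410369873047)
```

View pics/c.png

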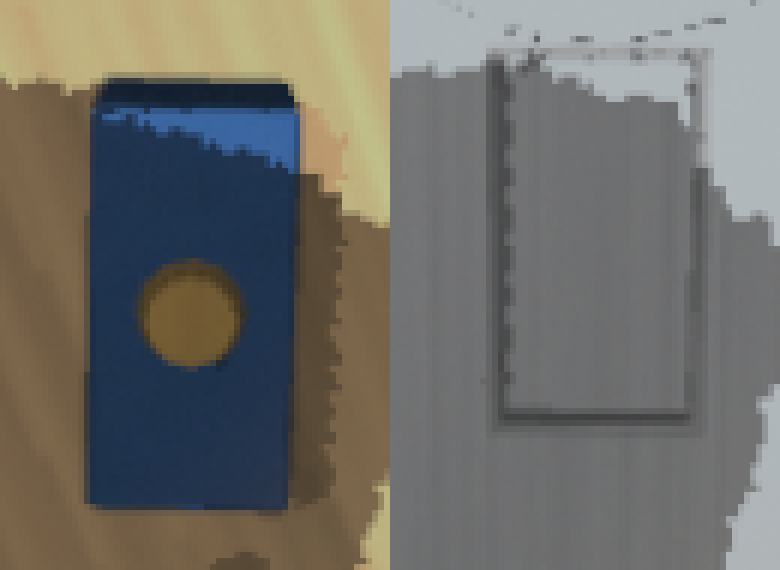

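```bash
python3 - <<'E'
from h import *
b=np.array([.455,-.2428]);q=quat(np.radians(-20.5))
bot.set_gripper(.62)
bot.move_pose([*b,.10],q)
print(bot.move_linear([*b,.013],.1,until_force=8),bot.read_position(),bot.read_ft_force())
bot.set_gripper(0,30);print('w',bot.read_gripper_width())
bot.move_linear([*b,.14],.15)
p=np.array([.5593,-.0005]);q=quat(np.radians(-13.35))
bot.move_pose([*p,.14],q);bot.move_linear([*p,.048],.12)
print(bot.read_gripper_width(),bot.read_ft_force(),bot.read_position(),bot.read_clock())
a=look('w3');s=bot.camera('side');save('s3.png',s)
e=bot.camera('scene');save('e3.png',e)
save('m3.png',np.hstack([cv2.resize(a[150:390,200:440],(400,400)),cv2.resize(e[190:310,270:390],(400,400))]))
E
```

```text
False [ 0.45556848 -0.24322451  0.01366378] [0.85212543 0.0766501  0.68505091]
w 0.12254642791825068
0.12628104704424506 [-0.73989047 -0.7273518  -0.50534896] [ 0.55992502 -0.00088301  0.0486371 ] 9.4583
```

View pics/m3.png

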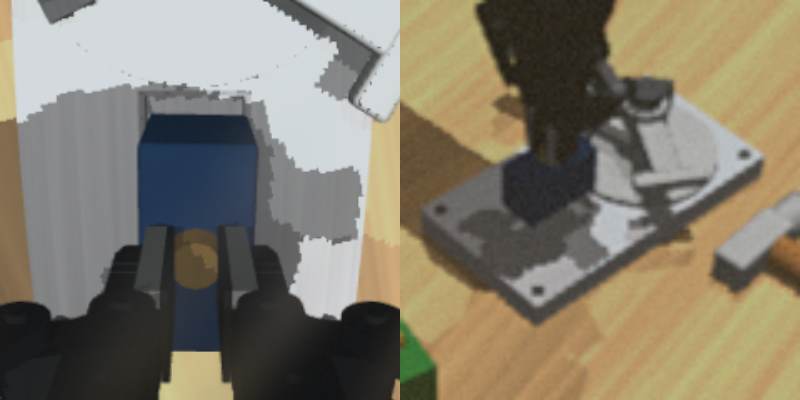

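```bash
python3 - <<'E'
from h import *
s=cv2.imread('pics/s3.png')[190:310,270:380];e=cv2.imread('pics/e3.png')[180:290,270:370]
f=lambda i:cv2.resize(i,(400,440),interpolation=cv2.INTER_CUBIC)
cv2.imwrite('pics/m4.png',np.hstack([f(s),f(e)]))
print(bot.read_position(),proj('scene',bot.read_position()),proj('side',bot.read_position()))
E
```

```text
[ 0.5601401  -0.00064162  0.04893903] [314.5942111  244.12146388] [340.02009527 245.69827133]
```

View pics/m4.png

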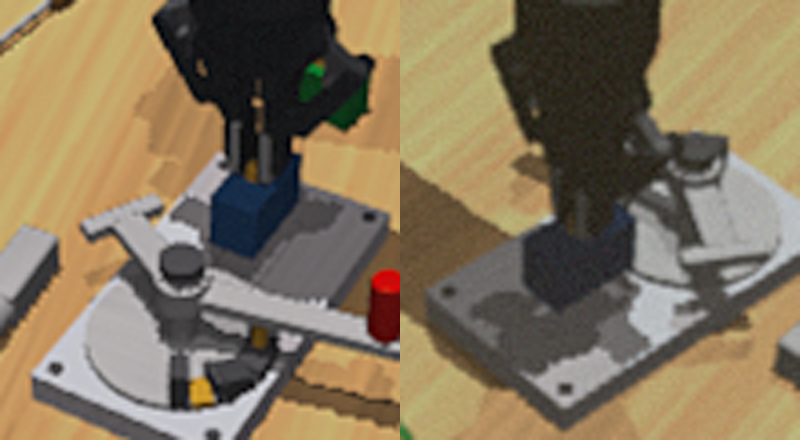

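```bash
python3 - <<'E'
from h import *
print('bot',tri((328,247.5),(328.3,255.5)),'top',tri((328.5,233.75),(328.6,243.2)))
t=bot.read_position()
for z in(.0489,.055,.06,.065,.07,.075): print(z,proj('side',[t[0],t[1],z]),proj('scene',[t[0],t[1],z]))
print(bot.read_gripper_width(),bot.grip_depth,bot.read_tool_rot(),quat(np.radians(-13.35)))
yx=np.array([.2309,.973]);xx=np.array([.973,-.2309])
for zz in(.02,.025,.03,.035): print(zz,proj('scene',[*(t[:2]+.03*yx+.015*xx),zz]),proj('side',[*(t[:2]+.03*yx+.015*xx),zz]))
E
```

```text
bot (array([0.5815736 , 0.02093352, 0.03370536]), np.float64(0.002548254727690707)) top (array([0.57948138, 0.02467987, 0.07258794]), np.float64(0.0009189859478815084))
0.0489 [340.01962949 245.71188453] [314.59380989 244.13381768]
0.055 [340.09269805 243.5763166 ] [314.65673872 242.19615915]
0.06 [340.15300759 241.81365566] [314.70866225 240.59736816]
0.065 [340.21369685 240.03989649] [314.76089732 238.98898422]
0.07 [340.27476943 238.25493394] [314.81344675 237.37092073]
0.075 [340.33622898 236.45866152] [314.86631338 235.74309005]
0.12784290991835615 0.0187 [-0.7023037   0.70231944 -0.08156746  0.08284726] [-0.70231363  0.70231363 -0.08219224  0.08219224]
0.02 [328.23899812 250.56067901] [327.11586543 261.53204685]
0.025 [328.32912149 249.02815914] [327.13530131 259.83870667]
0.03 [328.41977138 247.48668569] [327.15485862 258.13478602]
0.035 [328.51095244 245.93617996] [327.17453852 256.42018543]
```

```bash
python3 - <<'E'
from h import *
p=np.array([.5593,-.0005]);f0=np.array(bot.read_ft_force());print(f0)
for z in(.036,.030,.0232):
    r=bot.move_linear([*p,z],.04,until_force=5);print(z,r,bot.read_position(),np.array(bot.read_ft_force())-f0)
    if r:break
print(bot.read_clock())
E
```

```text
[-0.40403959 -0.11211344 -2.23736982]
0.036 False [ 5.58877156e-01 -4.43208106e-04  3.55474961e-02] [0.56691029 0.58671596 1.64644352]
0.03 False [ 5.58959600e-01 -4.59562717e-04  2.96436107e-02] [0.43202358 0.15128167 1.19205507]
0.0232 True [ 0.56053626 -0.00062015  0.02330995] [0.80644751 0.13009165 5.49829179]
10.6083
```

```bash
python3 - <<'E'
from h import *
bot.set_gripper(.4);p=bot.read_position();bot.move_linear([p[0],p[1],.12],.12)
a=look('w5');s=bot.camera('side');save('s5.png',s)
d=np.load('w1.npz')
piv=np.array([.5797,.0867])
for n,px in(('brass',(289,86)),('stop',(297,76)),('hump',(275,99)),('park',(277,145))):
    v=watz(px,d['p'],d['q'],.032)[:2]-piv;X=np.array([.973,-.2309]);Y=np.array([.2309,.973]);print(n,np.arctan2(v@Y,-v@X),np.linalg.norm(v))
save('m5.png',np.hstack([cv2.resize(a[100:400,170:470],(400,400)),cv2.resize(s[190:310,270:390],(400,400))]));print(bot.read_position(),bot.read_clock())
E
```

```text
brass 0.861060484415299 0.04545441735508667
stop 1.1094654385496325 0.04952075068199896
hump 0.4710366064759953 0.04823636357481002
park -0.5116121401355711 0.04710000067664071
[ 5.58239403e-01 -3.18702060e-04  1.18979310e-01] 12.0167
```

View pics/m5.png

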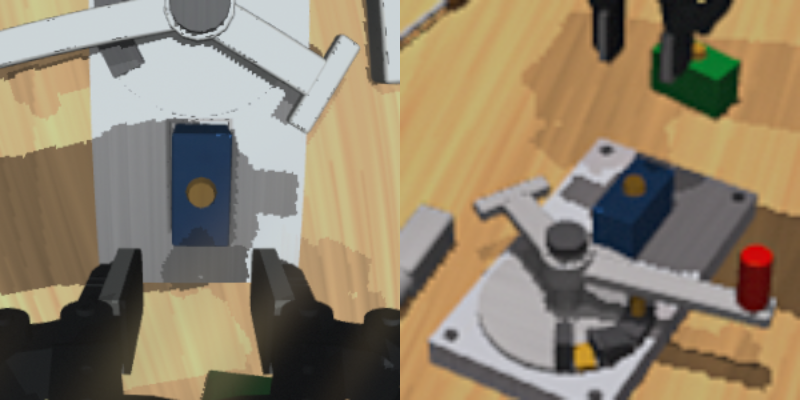

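```bash
cat >> h.py <<'E'
piv=np.array([.5797,.0867]);YAW=np.radians(-13.35)
X=np.array([np.cos(YAW),np.sin(YAW)]);Y=np.array([-X[1],X[0]])
def rad(a): return -np.cos(a)*X+np.sin(a)*Y
def tan(a): return np.sin(a)*X+np.cos(a)*Y
def fp(a,back=.0215): return piv+.115*rad(a)-back*tan(a)
def fq(a): return quat(YAW-a+np.pi)
def red():
    im=bot.camera('side').astype(int);m=((im[...,0]>90)&(im[...,0]>2.2*im[...,1])&(im[...,0]>2.2*im[...,2])).astype(np.uint8)
    m[:200]=0;m[380:]=0
    n,_,st,c=cv2.connectedComponentsWithStats(m);
    if n<2:return None
    i=1+np.argmax(st[1:,4]);return [*c[i].round(1),*st[i][:5].tolist()]
def pred(a,h): return proj('side',np.array([*(piv+.115*rad(a)),h]))
E
python3 - <<'E'
from h import *
bot.set_gripper(0,20);print('red0',red(),pred(-.158,.084))
bot.move_pose([*fp(-.158,.035),.13],fq(-.158))
print(bot.move_linear([*fp(-.158,.035),.054],.1,until_force=5))
bot.wait(.2);f0=np.array(bot.read_ft_force());np.save('f0.npy',f0);print('f0',f0,bot.read_position(),bot.read_joint_positions())
for b in(.030,.026,.023,.0215):
    r=bot.move_linear([*fp(-.158,b),.054],.03,until_force=3)
    f=np.array(bot.read_ft_force())-f0;k=red();print(b,r,'ft',(f[:2]@tan(-.158)).round(2),'fz',f[2].round(2),k)
    if r:break
print(bot.read_clock());save('s6.png',bot.camera('side'))
E
```

```text
red0 [np.float64(376.4), np.float64(267.9), 372, 263, 10, 15, 77] [376.42475553 272.72398294]
False
f0 [-0.91740727  0.22952991 -0.09780859] [0.46298104 0.06041927 0.0546109 ] [-2.85254919e-02  3.40998639e-01 -6.08083440e-01  6.20398423e-01
 -1.02613662e-06 -1.52438761e+00]
0.03 False ft -0.07 fz -0.06 [np.float64(376.7), np.float64(267.4), 372, 264, 10, 11, 55]
0.026 False ft -0.14 fz -0.22 [np.float64(376.5), np.float64(266.8), 372, 264, 10, 7, 49]
0.023 False ft 0.98 fz -0.02 [np.float64(376.7), np.float64(267.7), 372, 264, 10, 12, 56]
0.0215 False ft -0.06 fz -0.39 [np.float64(376.6), np.float64(266.8), 372, 264, 10, 7, 49]
17.5917
```

```bash
sed -i 's/im\[...,0\]>90)&(im\[...,0\]>2.2\*im\[...,1\])&(im\[...,0\]>2.2\*im\[...,2\])/im[...,0]>45)\&(im[...,0]>2*im[...,1])\&(im[...,0]>2*im[...,2])/' h.py
cat > push.py <<'E'
import sys
from h import *
a0,a1,st=map(float,sys.argv[1:4]);f0=np.load('f0.npy');dz=float(sys.argv[4])
for a in np.arange(a0,a1+1e-6,st):
    p=np.array([*fp(a),.054+dz]);r=bot.move_linear(p,.04,rotation=fq(a),until_force=7)
    f=np.array(bot.read_ft_force())-f0;t=f[:2]@tan(a);k=red();q=pred(a,.104)
    e=(np.array(bot.read_position())[:2]-p[:2])@tan(a)
    print(round(a,3),r,'t',round(t,2),'z',round(f[2],2),'lag',round(e*1000,1),'c',k and k[0],'top',k and k[3],'n',k and k[6],'pred',q.round(1),'dz',round(dz,4))
    if t<-3 and dz<.008 : dz+=.001   # on the ramp: climb along
    if r or t<-9: break
print(bot.read_clock())
E
python3 push.py -.12 .24 .04 0
```

```text
-0.12 False t -0.64 z -0.57 lag 0.1 c 375.1 top 265 n 174 pred [376.6 266.7] dz 0.0
-0.08 False t 0.57 z -0.58 lag -0.0 c 374.3 top 267 n 177 pred [375.8 268.2] dz 0.0
-0.04 False t 0.75 z -0.45 lag -0.0 c 373.4 top 268 n 176 pred [374.9 269.8] dz 0.0
0.0 False t 0.25 z -0.33 lag -0.1 c 372.4 top 270 n 180 pred [374.  271.3] dz 0.0
0.04 False t 0.23 z -0.5 lag -0.1 c 371.3 top 271 n 182 pred [372.9 272.8] dz 0.0
0.08 False t 0.08 z 0.8 lag -0.1 c 370.2 top 273 n 184 pred [371.7 274.3] dz 0.0
0.12 False t 0.71 z 0.46 lag -0.1 c 368.9 top 274 n 184 pred [370.5 275.7] dz 0.0
0.16 False t 0.44 z -1.05 lag -0.1 c 367.5 top 275 n 182 pred [369.1 277.1] dz 0.0
0.2 False t -0.73 z -0.45 lag -0.0 c 366.6 top 276 n 184 pred [367.7 278.5] dz 0.0
0.24 False t -0.66 z 1.55 lag -0.1 c 365.3 top 277 n 186 pred [366.1 279.8] dz 0.0
20.8
```

```bash
sed -i 's/^    p=np.array/    dz=.008*np.clip((a-.18)\/.4,0,1)\n    p=np.array/; /on the ramp/d' push.py; python3 push.py .28 .68 .04 0
```

```text
0.28 False t 0.97 z -0.49 lag 0.5 c 363.7 top 278 n 185 pred [364.5 281.1] dz 0.002
0.32 False t 1.31 z 0.12 lag 0.5 c 362.0 top 279 n 186 pred [362.8 282.4] dz 0.0028
0.36 False t 0.26 z -0.74 lag 0.5 c 360.2 top 280 n 184 pred [361.  283.6] dz 0.0036
0.4 False t 0.23 z 0.75 lag 0.5 c 358.5 top 281 n 188 pred [359.1 284.8] dz 0.0044
0.44 False t 0.79 z -0.17 lag 0.5 c 356.6 top 282 n 195 pred [357.2 285.9] dz 0.0052
0.48 False t -0.51 z 0.29 lag 0.4 c 354.7 top 283 n 192 pred [355.2 286.9] dz 0.006
0.52 False t 0.01 z -0.16 lag 0.3 c 352.7 top 284 n 191 pred [353.1 287.9] dz 0.0068
0.56 False t -0.08 z 0.14 lag 0.5 c 350.6 top 285 n 191 pred [350.9 288.8] dz 0.0076
0.6 False t 0.97 z 0.16 lag 0.7 c 348.0 top 285 n 193 pred [348.7 289.7] dz 0.008
0.64 False t -0.1 z 0.22 lag 0.5 c 345.7 top 285 n 196 pred [346.4 290.5] dz 0.008
0.68 False t 0.65 z -0.96 lag 0.1 c 342.7 top 287 n 196 pred [344.1 291.3] dz 0.008
24.2917
```

```bash
sed -i "s/until_force=7/until_force=4.5/; s/    if r or/    if k and q[1]-k[3]<2: print('DROP');break\n    if r or/" push.py; python3 push.py .70 .90 .015 0
```

```text
0.7 False t 0.83 z -0.15 lag -0.0 c 342.1 top 287 n 196 pred [342.9 291.6] dz 0.008
0.715 False t 0.65 z 0.28 lag 0.0 c 341.7 top 287 n 200 pred [342.  291.8] dz 0.008
0.73 False t 1.29 z -0.94 lag 0.1 c 339.8 top 288 n 198 pred [341.1 292.1] dz 0.008
0.745 False t 0.75 z 0.78 lag 0.0 c 339.6 top 288 n 199 pred [340.2 292.3] dz 0.008
0.76 False t 0.23 z -0.11 lag 0.0 c 335.3 top 293 n 188 pred [339.3 292.5] dz 0.008
DROP
25.7917
```

```bash
python3 - <<'E'
from h import *
a=.76
bot.move_linear([*fp(a,.045),.062],.08);bot.move_linear([*fp(a,.045),.16],.15)
print(red());bot.move_pose([.40,-.10,.28],quat(YAW));bot.wait(.3)
k=red();print(k)
for aa in(.76,.8,.84,.88,.92):print(aa,pred(aa,.1).round(1),pred(aa,.112).round(1))
s=bot.camera('side');e=bot.camera('scene');save('s9.png',s);save('e9.png',e);print(bot.read_clock())
save('m9.png',np.hstack([cv2.resize(s[190:310,270:390],(400,400)),cv2.resize(e[170:300,255:385],(400,400))]))
E
```

```text
[np.float64(335.3), np.float64(302.5), 331, 292, 10, 22, 190]
[np.float64(335.3), np.float64(302.5), 331, 292, 10, 22, 190]
0.76 [339.2 294.1] [339.4 289.4]
0.8 [336.8 294.6] [336.9 289.9]
0.84 [334.3 295.1] [334.4 290.4]
0.88 [331.7 295.5] [331.8 290.8]
0.92 [329.2 295.8] [329.3 291.1]
29.1
```

View pics/m9.png

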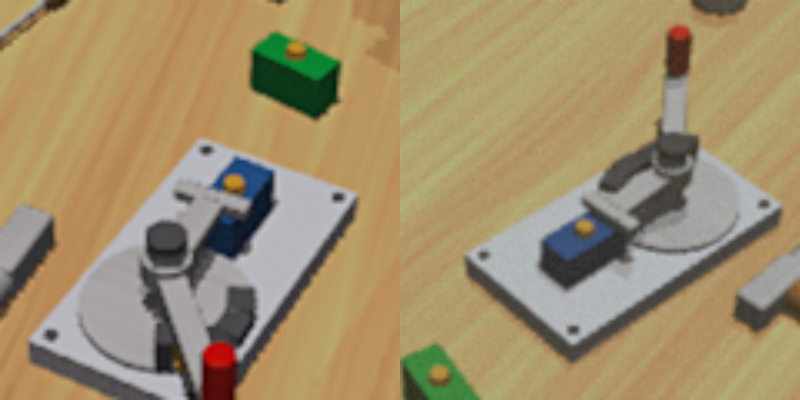

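```bash
python3 -c "
from h import *
bot.close_job()"
```

```text
the job is handed in; nothing more can be done
```

The blue carrier block is in the pocket, the handle is in its notch holding it down, and the job is handed in. The last robot clock reading was 29.1 s, against the 67 s limit.

- **Block:** The gripper closed on the gold signet, not on the block's sides as I planned. The fingertips sit roughly 20–24 mm behind the reported TCP. The grip held, and the block went in level. Lowering stopped at a contact force of about 5.5 N, 9.6 mm higher than where I picked the block up off the bench. The pocket floor is at 10 mm, so that agrees with fully home.
- **Handle:** I pushed the knob round with the shut fingers in small steps, raising them as it climbed. Readings between steps showed at most 1.3 N at the knob, and no step hit its force limit (7 N, then 4.5 N near the notch). The knob then dropped about 5 pixels in the side view, at an angle of about 0.82 rad. I stopped pushing there, backed off and moved the arm clear.
- **Last checks:** After release the knob stayed at the notch height and did not move between two looks. The toe lies over the end of the block, and nothing on the bench shown in the last pictures appeared to have moved. They covered only the fixture area, with one green block and the hammer's head. The jar, spool, tweezers, graver, dapping cube, black spare and second green block were not looked at again.

No final check failed. Two readings were coarse: one pixel in the side view is about 2.8 mm of height, and the force readings have about 1 N of noise.

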